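Close the mini centrifuge and start it

ROBOT

A 6-joint arm with a two-finger parallel gripper is mounted at the origin on the work surface. World frame = base frame: x ahead of the robot, y to its left, z up, the work surface at z = 0. Lengths are in m, angles in rad, forces in N, time in s.
With the tool pointing down it reaches from about 0.25 to 0.775 m from the base axis. Payload 4 kg.
Tool frame: the origin (TCP) lies midway between the tips of the shut fingers; the grasp point (between the pads) lies 19 mm behind it (robot.tcp_to_grasp is the distance from the TCP to the grasp point, in m); z points along the fingers, y is the line along which they close (so a half turn about z gives the same grasp; the last joint's range is limited). The gripper opens to 94 mm and grips with 3 to 60 N. Pads are 16 mm wide; open, the fingers measure 119 mm over their backs; the gripper's body (75 mm by 177 mm) begins 78 mm behind the grasp point.
Start: joints at [-1.408, 0.087, 1.371, -0, 1.684, -0.103], TCP at [0.144, -0.531, 0.206] pointing down, gripper open.
Joint ranges: [-3.1, 3.1], [-0.76, 2.03], [0.27, 2.55], [-1.08, 4.22], [0.17, 2.65], [-2.57, 2.57]. Speed limits (rad/s): [2.79, 2.79, 3.14, 3.14, 3.14, 3.14].

INTERFACE

Orientations are given as [roll, pitch, yaw] about the fixed x, y, z axes, in that order (R = Rz(yaw) Ry(pitch) Rx(roll)).
In Python, from bench import robot, viewer gives the robot as it stands. The module is installed in compiled form; this text tells all that it offers.
- The arm moves only by the shell command python3 -m handwheel 'ROWS' [OPENING]. ROWS is JSON, a list of rows, each a list of 6 numbers: the shift along the tool's x, y, z in units of 0.2 m (1.0 is 0.2 m), then the turn, a rotation vector about the tool's x, y, z in units of 30 degrees (1.0 is 30 degrees). In form: [[x, y, z, wx, wy, wz], ...]. A call has 1 to 10 rows; each row is the pose to reach, as a shift and turn from the pose commanded when the call began, along the tool's axes at that moment; what a row does not reach only later rows make up. A row lasts 1/12 s, in which the tool goes at most 41.7 mm and 7.16 degrees, less where a joint would pass 70% of its speed; a pose out of reach is approached as far as the arm can. A call with a number of a shift or a turn outside -1 to 1 is refused whole. A call with a gripper value outside its range is refused whole. OPENING is the gripper's target within -1 to 1 (shut at 1, half-way at 0, fully open at -1), set as the call begins (- or left out, the last holds). The fingers move at their own pace and stop on an object; the grip force is fixed at half the most. Time passes only in rows, so rows that repeat a pose let the fingers close. It gives the time, the measured TCP pose, the force, the opening and the grip force at its end, in the units of the state.
- robot.get_obs(): the state, without advancing time (a new reading comes with each control period).
- viewer.snapshot(name): name is "side" or "top"; returns the picture (400x640x3 uint8, red, green, blue); there is no depth.
- viewer.calibration(name): a dict with "fx", "fy", "cx", "cy" (pixels), "R" (3x3) and "t" (3): a world point X has camera coordinates R X + t. Camera axes: x right, y down, z forward; pixel columns grow to the right and rows downward; lengths in m; the calibration is good to about 2 mm. A picture is of the moment at which its call begins. calibration takes no time and is no camera call.
- robot.close_job(): hands the job in; it is judged then, once.
The state is a dict: "time": time; "joint_positions": joint angles; "qvel": joint speeds; "joint_torque": joint torques, N m; "tool_pos": TCP position; "ee_rot": TCP orientation; "wrist_force": force on the tool from outside, world axes, zero at the start; "wrist_torque": the same for the moment, N m; "width": finger opening in m; "finger_force": force on a finger pad.
Only numpy, scipy, OpenCV 4.12 (cv2) and the standard library are available. Lean on these libraries where they do the work, as an engineer would, in place of code of your own. Each camera call takes 0.05 s, during which the arm holds its last target. There are 200 camera calls.

TASK

The mini centrifuge on the lab bench has been loaded and left open. With the fingertips, push its lid fully shut from the outside without slamming it or taking hold of it (do not reach inside or grip its rim), then press the large round button on its front deck all the way down and let it come back up. Do not press the small button, do not shift or lift the machine, and leave the other things on the bench as they stand.

Things in the scene. Friction and masses are not known exactly. Their poses are not given: they have to be found in the camera images.
- centrifuge: White mini centrifuge, box 195 (x) x 160 (y) x 75 mm high, loose on rubber feet, 2 to 3 kg; shifting it over 20 mm is a fault. Origin: at bench level, 115 mm behind its front face, 80 mm ahead of its rear, midway across. Its x points from front (buttons) to rear (lid hinge), y to its left seen with the rear ahead, z up. Buttons stand on the flat front deck (z = 75 mm), ahead of the lid.
- lid (a joint): Lid angle, rad: 0 shut, grows as the free edge rises and goes to the rear, 1.57 upright, 1.9 at most; starts at 1.15 to 1.7. Grey lid with clear window: a cap 130 mm from hinge to free edge, 150 mm wide, 32 mm deep, hollow below. Stiff hinge: it stays where it is left and takes 1 to 2.5 N at the free edge all the way. Closing faster than 4 rad/s is slamming.
- lid_hinge (a point): Middle of the lid's hinge line, which runs along the centrifuge's y at x = +75 mm, 76 mm above the bench. Shut, the lid's flat top is 108 mm above the bench and its front edge is at centrifuge x = -55 mm. Open, the outer top face looks to the rear (and upward below 1.57 rad): push on that face from behind, towards the front, then down.
- lid_lining: The lid's inner lining and the black rubber seal along its rim, 3 mm thick: the hollow underside of the lid, which faces the front when the lid is upright. Origin at the hinge. Not to be touched (no hooking or gripping the lid here).
- lid_edge (a point): Middle of the lid's free edge, on the outer top face (130 mm from the hinge, 32 mm out from the hinge plane of the lid). When shut it is the front top edge of the lid.
- start (a joint): Travel of the large round button, grey, 34 mm across: 0 = up, 0.006 m = fully down. Spring return; 1.5 N to begin, 4.5 N fully down, moves straight down.
- start_top (a point): Centre of the large button's flat top, 11 mm above the front deck when up; on the right seen from the robot's side (centrifuge x = -87 mm, y = -42 mm), 32 mm ahead of the shut lid.
- eject (a joint): Travel of the small round button, grey, 16 mm across: 0 = up, 0.006 m = down. Not to be pressed.
- eject_top (a point): Centre of the small button's top, 11 mm above the front deck; on the left seen from the robot's side (centrifuge x = -87 mm, y = +42 mm).
- mixer: Bystander, fixed: grey tube mixer, 130 x 120 mm, 111 mm high with its rubber cup on top; origin below its centre.
- vial: Bystander, loose: clear tube with black cap, 26 mm across, 78 mm tall, upright in front of the centrifuge; origin at the centre of its underside.
- jar: Bystander, loose: small specimen jar, 46 mm across, 60 mm tall, upright behind the centrifuge; origin at the centre of its underside.
- cup: Bystander, loose: white cup, 72 mm across, 65 mm tall, at the left; origin at the centre of its underside.
- slide_case: Bystander, loose: clear flat case 90 x 50 x 28 mm, at the left; origin at the centre of its underside.
- marker: Bystander, loose: black pen, 14 mm thick, about 120 mm long, lying at the right; origin under its middle.

How it is judged:
By the outcome, as a careful person would: the job done as asked, in the order asked, and still so for the second after the job is handed in, with the robot touching nothing.
It also fails if it takes over 48 s, if anything falls off the work surface, if the arm or the gripper's body presses on something with over 40 N, if the wrist force passes 120 N, or if a joint passes its speed limit or range.

## Working session

There is one attempt and no reset: what is moved stays moved. The work goes in short steps, Python scripts to look and compute and a shell command to move; the robot and the scene stay as the last step left them, time stands still between calls to the robot, and variables do not carry over. Pictures are saved under pics/ and viewed, at most 10 in all, crops included, and the job is handed in when it is done.

```bash
mkdir -p pics; python3 - <<'E'
from bench import robot, viewer
import cv2
for n in("side","top"):
    cv2.imwrite(f"pics/{n}0.png",viewer.snapshot(n)[:,:,::-1]); print(viewer.calibration(n))
print(robot.get_obs())
E
```

```text
{'fx': 463.659425227514, 'fy': 463.659425227514, 'cx': 319.6653893637217, 'cy': 211.41123916636207, 'R': array([[-0.96526785, -0.2610007 , -0.01168856],
       [-0.14855817,  0.5851203 , -0.79722312],
       [ 0.214915  , -0.76779741, -0.6035716 ]]), 't': array([0.50720267, 0.16087494, 1.136923  ])}
{'fx': 473.898663106275, 'fy': 473.898663106275, 'cx': 318.81151391904865, 'cy': 197.2493494836719, 'R': array([[-0.01202482, -0.99989242,  0.00839966],
       [-0.9871065 ,  0.01052933, -0.15971813],
       [ 0.15961251, -0.01021194, -0.98712692]]), 't': array([0.0044393 , 0.55167469, 1.23589079])}
{'time': 0.1, 'joint_positions': array([-1.40810453e+00,  8.78715824e-02,  1.37208829e+00, -4.95254426e-05,
        1.68358697e+00, -1.03084103e-01]), 'qvel': array([-0.00161427, -0.00215348, -0.00387645, -0.00073404,  0.00041768,
        0.00189442]), 'joint_torque': array([ 1.91250299e-03, -3.41253269e+01, -3.03302014e+01,  7.19972025e-02,
        3.04574682e-02, -9.75577336e-05]), 'tool_pos': array([ 0.14436949, -0.53020717,  0.20443394]), 'ee_rot': array([-3.13964377e+00, -1.52128882e-04,  2.65770228e-01]), 'wrist_force': array([ 0.72676659, -0.29290801,  0.01155766]), 'wrist_torque': array([ 0.00554058, -0.04162632, -0.01512284]), 'finger_force': 0.0, 'width': 0.09397391291197656}
```

View pics/side0.png

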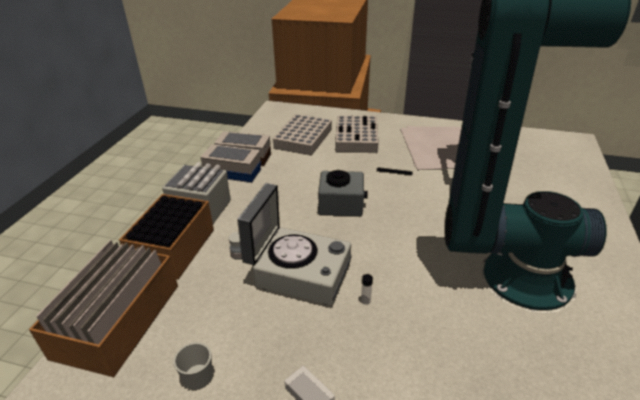

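View pics/top0.png

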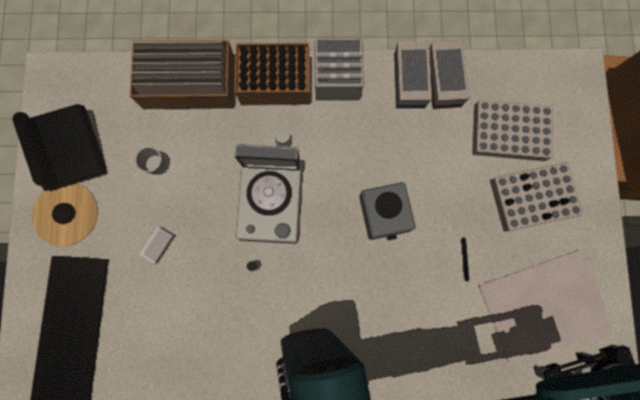

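The side view shows the centrifuge at about (300,260) with its lid nearly upright. In the top view its front deck has the large button at about (282,231) and the small one at about (251,229). The vial is at (253,266), the jar at (284,139) behind the lid, and the mixer at (387,210). Next I'll take enlarged crops.

```bash
cat > h.py <<'E'
import numpy as np
from bench import robot, viewer
def ray(n,u,v):
    c=viewer.calibration(n);R=np.array(c["R"]);t=np.array(c["t"])
    return -R.T@t, R.T@np.array([(u-c["cx"])/c["fx"],(v-c["cy"])/c["fy"],1])
def plane(n,u,v,z):
    o,d=ray(n,u,v); return o+d*(z-o[2])/d[2]
def tri(a,b):
    (o,d),(p,e)=ray("top",*a),ray("side",*b)
    s=np.linalg.lstsq(np.c_[d,-e],p-o,rcond=None)[0]
    return (o+d*s[0]+p+e*s[1])/2, np.linalg.norm(o+d*s[0]-p-e*s[1])
def proj(n,X):
    c=viewer.calibration(n);p=np.array(c["R"])@X+np.array(c["t"])
    return c["fx"]*p[0]/p[2]+c["cx"],c["fy"]*p[1]/p[2]+c["cy"]
E
python3 - <<'E'
import cv2,numpy as np
a=cv2.imread("pics/side0.png")[170:310,220:390]; b=cv2.imread("pics/top0.png")[120:280,220:320]
a=cv2.resize(a,None,fx=2.8,fy=2.8,interpolation=cv2.INTER_CUBIC);b=cv2.resize(b,None,fx=3,fy=3,interpolation=cv2.INTER_CUBIC)
o=np.zeros((480,790,3),np.uint8);o[:a.shape[0],:a.shape[1]]=a;o[:480,480:780]=b;cv2.imwrite("pics/crop.png",o)
E
```

```text
(no output)
```

View pics/crop.png

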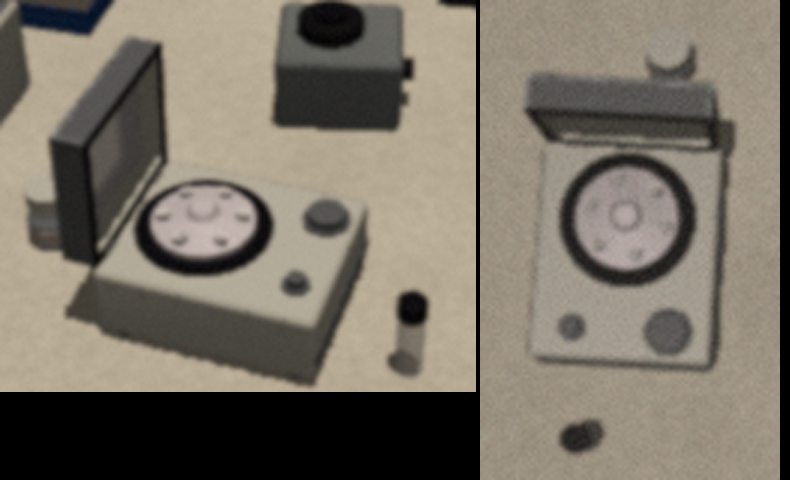

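Crop readings:
- **Top view:** large button at (282.7,230.3), small button at (250.3,228.7), lid outer edge from (237,145) to (298.7,147.3), jar at (283,138).
- **Side view:** large button at (336.8,246.4), small button at (325.7,270.4), lid outer corners at (239.6,219.3) on the left and (266.4,183.6) on the right.

```bash
cat > m.py <<'E'
from h import *
np.set_printoptions(precision=4,suppress=True)
B,e1=tri((282.7,230.3),(336.8,246.4));S,e2=tri((250.3,228.7),(325.7,270.4));print(B,e1,S,e2)
b=plane("top",282.7,230.3,.086);s=plane("top",250.3,228.7,.086);print(b,s)
print(plane("side",336.8,246.4,.086),plane("side",325.7,270.4,.086),plane("top",237.7,238.7,.075),plane("top",297.7,242,.075))
L,e3=tri((237,145),(239.6,219.3));Rr,e4=tri((298.7,147.3),(266.4,183.6));print(L,e3,Rr,e4)
y=(s-b)[:2];y/=np.linalg.norm(y);x=np.array([y[1],-y[0]]);m=(b+s)[:2]/2+.087*x
print("yaw",np.degrees(np.arctan2(x[1],x[0])),"origin",m,"hinge",m+.075*x)
E_=(L+Rr)/2;dx=(E_[:2]-m)@x-.075;dz=E_[2]-.076
print("edge in cf x rel hinge",dx,dz,"lid angle",np.arctan2(dz,-dx)-np.arctan2(.032,.13))
print("jar",plane("top",282,140,.06),"vial",plane("top",252.5,265.5,.078),"mixer",plane("top",387,206,.111))
E
python3 m.py
```

```text
[0.4584 0.0931 0.0794] 0.003494261951643378 [0.4639 0.1773 0.0777] 0.0030161403623845976
[0.4595 0.0929 0.086 ] [0.4646 0.1765 0.086 ]
[0.4549 0.1003 0.086 ] [0.4602 0.1855 0.086 ] [0.44   0.2103 0.075 ] [0.4297 0.0547 0.075 ]
[0.653  0.1942 0.2019] 0.004956316227026039 [0.6463 0.0462 0.2002] 0.005007736725951627
yaw -3.4772457404790367 origin [0.5489 0.1294] hinge [0.6238 0.1248]
edge in cf x rel hinge 0.02615120910325383 0.1250607896735117 lid angle 1.5355785338667576
jar [0.7079 0.0965 0.06  ] vial [0.3706 0.1709 0.078 ] mixer [ 0.5164 -0.175   0.111 ]
```

```bash
python3 -m handwheel '[[0,0,-0.2,0,0,0.2],[0,0,-0.4,0,0,0.4],[0,0,-0.6,0,0,0.62],[0,0,-0.6,0,0,0.62],[0,0,-0.6,0,0,0.62]]' 1
cat > g.py <<'E'
import sys
from h import *
from scipy.spatial.transform import Rotation as Ro
o=robot.get_obs();R=Ro.from_euler("xyz",o["ee_rot"]).as_matrix()
a=np.radians(-3.48);C=np.array([[np.cos(a),-np.sin(a),0],[np.sin(a),np.cos(a),0],[0,0,1]]);h=np.array([.5489,.1294,0])
T=np.array(eval(sys.argv[1])) # targets in centrifuge frame
np.set_printoptions(precision=3,suppress=True)
print("t",o["time"],"cf",C.T@(o["tool_pos"]-h),"rpy",np.degrees(o["ee_rot"]),"w",o["width"],"F",C.T@o["wrist_force"])
print(((T.reshape(-1,3)@C.T+h-o["tool_pos"])@R)/.2)
E
python3 g.py '[[.137,0,.326]]'
```

```text
time: 0.52
tool_pos: [0.1446, -0.5317, 0.3287]
ee_rot: [3.135, -0.001, -0.058]
wrist_force: [-0.3, -1.2, -0.7]
width: 0.0637
finger_force: 0.0
t 0.5167 cf [-0.363 -0.684  0.329] rpy [179.64   -0.081  -3.332] w 0.06367447704015088 F [-0.245 -1.218 -0.675]
[[ 2.511 -3.416 -0.005]]
```

```bash
python3 -m handwheel '[[0.06,-0.08,0,0,0,0],[0.17,-0.24,0,0,0,0],[0.29,-0.4,0,0,0,0],[0.42,-0.57,0,0,0,0],[0.54,-0.73,0,0,0,0],[0.66,-0.9,0,0,0,0],[0.73,-1,0,0,0,0]]'
python3 -m handwheel '[[0.12,-0.16,0,0,0,0],[0.24,-0.32,0,0,0,0],[0.36,-0.48,0,0,0,0],[0.48,-0.65,0,0,0,0],[0.61,-0.83,0,0,0,0],[0.73,-1,0,0,0,0]]'
python3 -m handwheel '[[0.12,-0.16,0,0,0,0],[0.24,-0.32,0,0,0,0],[0.36,-0.48,0,0,0,0],[0.48,-0.65,0,0,0,0],[0.61,-0.83,0,0,0,0],[0.73,-1,0,0,0,0],[0.73,-1,0,0,0,0]]'
python3 g.py '[[.137,0,.326]]'
```

```text
time: 1.1
tool_pos: [0.3033, -0.3361, 0.3233]
ee_rot: [-3.138, 0.001, -0.055]
wrist_force: [-0.2, -0.4, 0.5]
width: 0.0171
finger_force: 0.0
time: 1.6
tool_pos: [0.458, -0.1485, 0.3229]
ee_rot: [-3.14, 0.004, -0.058]
wrist_force: [0.6, -0.8, 0.4]
width: 0.0006
finger_force: 0.0
time: 2.18
tool_pos: [0.6174, 0.0461, 0.319]
ee_rot: [-3.139, 0.008, -0.051]
wrist_force: [-0.5, -0.2, -0.9]
width: 0.0005
finger_force: 0.0
t 2.1833 cf [ 0.073 -0.079  0.319] rpy [-179.864    0.474   -2.911] w 0.0005305940632575124 F [-0.465 -0.243 -0.941]
[[ 0.322 -0.392 -0.037]]
```

Continue to a point behind the lid, still high, then check with a picture.

```bash
python3 -m handwheel '[[0.11,-0.13,0,0,0,0],[0.22,-0.26,0,0,0,0],[0.34,-0.38,0,0,0,0],[0.36,-0.4,0,0,0,0],[0.36,-0.4,0,0,0,0],[0.36,-0.4,0,0,0,0]]'
python3 g.py '[[.139,0,.19],[.139,0,.165]]'
python3 - <<'E'
from h import *
import cv2
a=viewer.snapshot("side")[100:320,200:400,::-1];b=viewer.snapshot("top")[80:280,180:380,::-1]
o=np.zeros((440,800,3),np.uint8);o[:,:400]=cv2.resize(a,(400,440),interpolation=3);o[:400,400:]=cv2.resize(b,(400,400),interpolation=3);cv2.imwrite("pics/c2.png",o)
E
```

```text
time: 2.68
tool_pos: [0.6914, 0.1153, 0.3233]
ee_rot: [3.14, 0.004, -0.059]
wrist_force: [0.1, -0.6, -0.1]
width: 0.0003
finger_force: 0.0
t 2.6833 cf [ 0.143 -0.005  0.323] rpy [179.925   0.228  -3.372] w 0.00028821081273434045 F [ 0.12  -0.608 -0.132]
[[-0.018 -0.028  0.667]
 [-0.017 -0.028  0.792]]
```

View pics/c2.png

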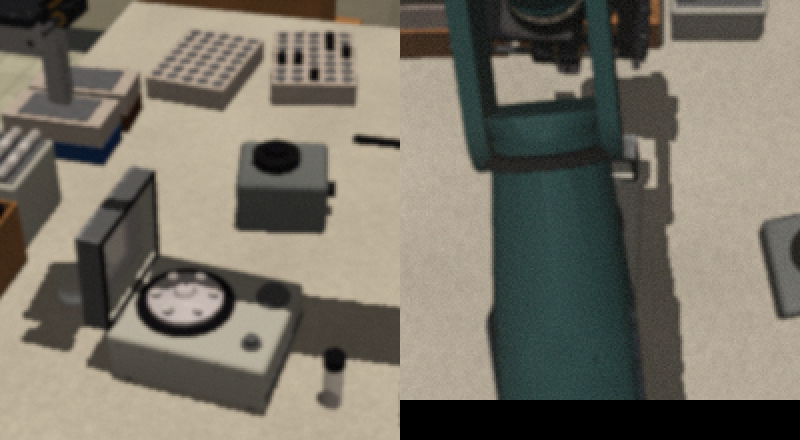

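The fingertips are at crop pixel (60,102), behind and above the lid, whose top edge runs from (80,240) to (130,170). Behind the lid is clear above the jar, so I'll descend.

```bash
python3 -m handwheel '[[0,0,0.1,0,0,0],[0,0,0.25,0,0,0],[0,0,0.4,0,0,0],[0,0,0.55,0,0,0],[0,0,0.68,0,0,0],[0,0,0.76,0,0,0],[0,0,0.76,0,0,0],[0,0,0.76,0,0,0]]'
python3 g.py '[[.107,0,.17]]'
python3 - <<'E'
from h import *
import cv2
a=viewer.snapshot("side")[120:320,200:400,::-1]
cv2.imwrite("pics/c3.png",cv2.resize(a,(600,600),interpolation=3))
E
```

```text
time: 3.45
tool_pos: [0.6908, 0.1148, 0.1738]
ee_rot: [3.141, 0.001, -0.06]
wrist_force: [0.3, 0.0, 0.7]
width: 0.0003
finger_force: 0.0
t 3.45 cf [ 0.143 -0.006  0.174] rpy [179.975   0.049  -3.443] w 0.0002586394721487866 F [0.296 0.047 0.711]
[[-0.178 -0.03   0.019]]
```

View pics/c3.png

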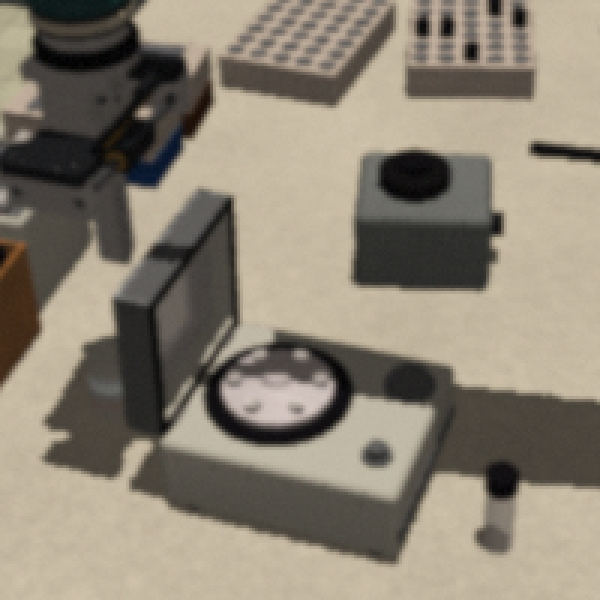

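The fingertips, at (115,262), are behind the lid's outer face. I'll compute the arc waypoints in move units.

```bash
python3 - <<'E'
import numpy as np
r=.1
for th in np.arange(1.5,-.11,-.1):
    x=.075-r*np.cos(th)+.032*np.sin(th)+.009; z=.076+r*np.sin(th)+.032*np.cos(th)
    print(round(th,1),round((x-.143)/.2,2),round((.174-z)/.2,2))
E
python3 -m handwheel '[[-0.03,-0.03,0,0,0,0],[-0.06,-0.03,0,0,0,0],[-0.09,-0.03,0,0,0,0],[-0.12,-0.03,0,0,0,0],[-0.14,-0.03,0,0,0,0],[-0.15,-0.03,0,0,0,0],[-0.16,-0.03,0,0,0,0],[-0.16,-0.03,0,0,0,0]]'
python3 g.py '[[.143,0,.174]]'
```

```text
1.5 -0.17 -0.02
1.4 -0.22 -0.03
1.3 -0.27 -0.03
1.2 -0.33 -0.03
1.1 -0.38 -0.03
1.0 -0.43 -0.02
0.9 -0.48 -0.0
0.8 -0.53 0.02
0.7 -0.57 0.05
0.6 -0.62 0.08
0.5 -0.66 0.11
0.4 -0.69 0.15
0.3 -0.73 0.19
0.2 -0.75 0.23
0.1 -0.78 0.28
-0.0 -0.8 0.33
-0.1 -0.81 0.38
time: 4.17
tool_pos: [0.6607, 0.124, 0.1744]
ee_rot: [-3.141, -0.002, -0.059]
wrist_force: [1.3, 0.6, 1.2]
width: 0.0003
finger_force: 0.8
t 4.1667 cf [0.112 0.001 0.174] rpy [-179.986   -0.131   -3.37 ] w 0.0002678133723060908 F [1.268 0.696 1.241]
[[0.155 0.007 0.002]]
```

```bash
python3 -m handwheel '[[-0.03,0,-0.01,0,0,0],[-0.06,0,-0.02,0,0,0],[-0.09,0,-0.03,0,0,0],[-0.12,0,-0.03,0,0,0],[-0.16,0,-0.03,0,0,0],[-0.2,0,-0.03,0,0,0],[-0.23,0,-0.03,0,0,0],[-0.27,0,-0.02,0,0,0],[-0.27,0,-0.02,0,0,0]]'
python3 g.py '[[.143,0,.174]]'
python3 - <<'E'
from h import *
import cv2
a=viewer.snapshot("side")[120:320,200:400,::-1]
cv2.imwrite("pics/c4.png",cv2.resize(a,(500,500),interpolation=3))
E
```

```text
time: 4.92
tool_pos: [0.6045, 0.1273, 0.1774]
ee_rot: [3.141, 0.002, -0.058]
wrist_force: [0.0, 1.0, -0.1]
width: 0.0006
finger_force: 0.0
t 4.9167 cf [0.056 0.001 0.177] rpy [179.989   0.09   -3.344] w 0.0006396162685427098 F [-0.031  1.044 -0.138]
[[0.437 0.007 0.016]]
```

View pics/c4.png

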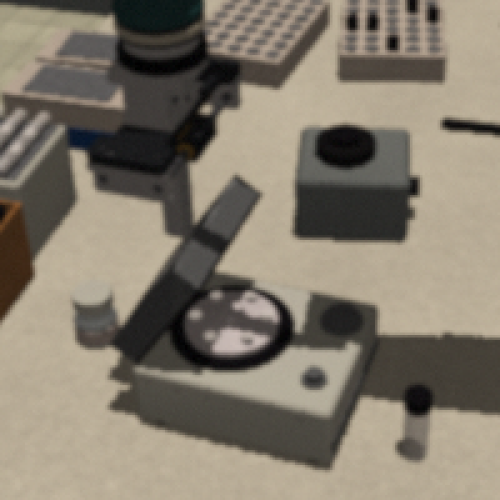

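The lid is now part-way down (about 1.0 rad) with the fingertips at (178,232) on its outer face. I'll follow the arc further.

```bash
python3 -m handwheel '[[-0.05,0,0.02,0,0,0],[-0.1,0,0.04,0,0,0],[-0.14,0,0.07,0,0,0],[-0.19,0,0.1,0,0,0],[-0.23,0,0.13,0,0,0],[-0.26,0,0.17,0,0,0],[-0.3,0,0.21,0,0,0],[-0.32,0,0.25,0,0,0],[-0.32,0,0.25,0,0,0]]'
python3 g.py '[[-.025,0,.108]]'
```

```text
time: 5.72
tool_pos: [0.5406, 0.1308, 0.1255]
ee_rot: [3.141, 0.004, -0.059]
wrist_force: [-0.4, 0.1, -0.9]
width: 0.0004
finger_force: 0.0
t 5.7167 cf [-0.008  0.001  0.125] rpy [179.962   0.238  -3.353] w 0.00037945701801436315 F [-0.359  0.114 -0.922]
[[-0.083  0.004  0.088]]
```

```bash
python3 -m handwheel '[[-0.03,0,0.03,0,0,0],[-0.06,0,0.05,0,0,0],[-0.09,0,0.07,0,0,0],[-0.09,0,0.09,0,0,0],[-0.09,0,0.1,0,0,0],[-0.09,0,0.1,0,0,0],[-0.09,0,0.1,0,0,0]]'
python3 g.py '[[-.025,0,.108]]'
python3 - <<'E'
from h import *
import cv2
a=viewer.snapshot("side")[120:320,200:400,::-1]
cv2.imwrite("pics/c5.png",cv2.resize(a,(500,500),interpolation=3))
E
```

```text
time: 6.3
tool_pos: [0.5238, 0.132, 0.1082]
ee_rot: [3.142, 0.001, -0.059]
wrist_force: [-4.0, -0.5, 4.9]
width: 0.0004
finger_force: 2.6
t 6.3 cf [-0.025  0.001  0.108] rpy [179.998   0.077  -3.362] w 0.00038473029375599036 F [-3.972 -0.698  4.854]
[[0.001 0.005 0.001]]
```

View pics/c5.png

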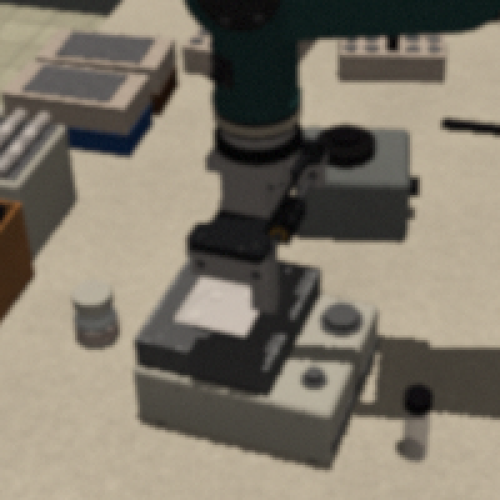

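The lid lies essentially flat with the fingertips at (265,310) on top of it. I'll press a little more to seat it fully.

```bash
python3 -m handwheel '[[0.01,0,0.01,0,0,0],[0.02,0,0.02,0,0,0],[0.02,0,0.03,0,0,0],[0.02,0,0.03,0,0,0],[0.02,0,0.03,0,0,0]]'
python3 g.py '[[-.025,0,.108]]'
python3 -m handwheel '[[0,0,0.02,0,0,0],[0,0,0.03,0,0,0],[0,0,0.03,0,0,0],[0,0,0.03,0,0,0]]'
python3 g.py '[[-.087,-.042,.15]]'
```

```text
time: 6.77
tool_pos: [0.5243, 0.132, 0.1077]
ee_rot: [3.141, 0.007, -0.058]
wrist_force: [-21.1, -1.4, 30.0]
width: 0.0002
finger_force: 15.3
t 6.7667 cf [-0.025  0.001  0.108] rpy [179.99    0.424  -3.325] w 0.00021635969557384834 F [-21.024  -2.683  29.983]
[[-0.001  0.006 -0.002]]
time: 7.1
tool_pos: [0.5244, 0.1321, 0.1073]
ee_rot: [-3.141, 0.005, -0.058]
wrist_force: [-29.1, -3.8, 50.7]
width: 0.0001
finger_force: 25.2
t 7.1 cf [-0.025  0.001  0.107] rpy [-179.994    0.269   -3.31 ] w 0.00011080964638066814 F [-28.788  -5.526  50.694]
[[-0.314  0.215 -0.212]]
```

It's on a hard stop at the shut height (108 mm). I'll release straight up and look.

```bash
python3 -m handwheel '[[0,0,-0.02,0,0,0],[0,0,-0.05,0,0,0],[0,0,-0.12,0,0,0],[0,0,-0.25,0,0,0],[0,0,-0.4,0,0,0],[0,0,-0.55,0,0,0],[0,0,-0.7,0,0,0],[0,0,-0.7,0,0,0],[0,0,-0.7,0,0,0]]'
python3 g.py '[[-.087,-.042,.15]]'
python3 - <<'E'
from h import *
import cv2
s=viewer.snapshot("side");cv2.imwrite("pics/side5.png",s[:,:,::-1])
a=s[170:310,220:390,::-1]
cv2.imwrite("pics/c6.png",cv2.resize(a,None,fx=4,fy=4,interpolation=cv2.INTER_CUBIC))
E
```

```text
time: 7.85
tool_pos: [0.5299, 0.1318, 0.2376]
ee_rot: [-3.141, -0.005, -0.059]
wrist_force: [-0.2, 1.0, -0.9]
width: 0.0006
finger_force: 0.0
t 7.85 cf [-0.019  0.001  0.238] rpy [-179.95    -0.293   -3.377] w 0.0006040386570043284 F [-0.235  0.985 -0.884]
[[-0.342  0.216  0.436]]
```

View pics/c6.png

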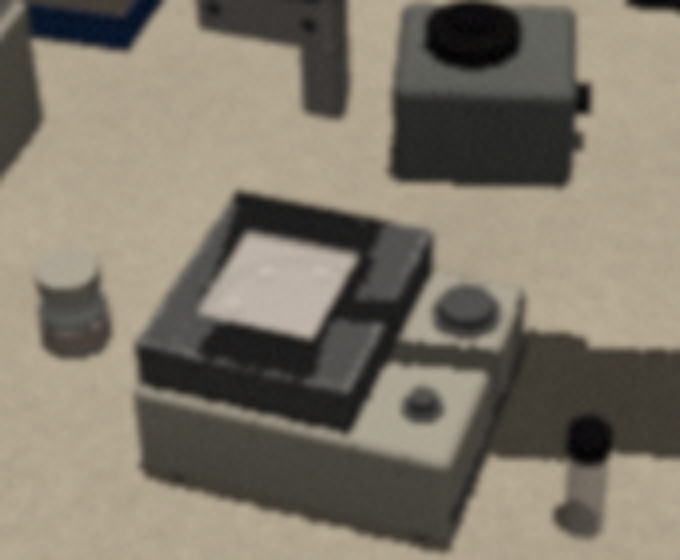

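The lid is flat shut. The large button, at (467,309), and the small one, at (422,404), are where they were, so the machine has not shifted. I'll move above the large button.

```bash
python3 -m handwheel '[[-0.06,0.04,0.03,0,0,0],[-0.15,0.1,0.1,0,0,0],[-0.24,0.16,0.2,0,0,0],[-0.32,0.21,0.3,0,0,0],[-0.35,0.22,0.43,0,0,0],[-0.35,0.22,0.54,0,0,0],[-0.35,0.22,0.6,0,0,0],[-0.35,0.22,0.6,0,0,0],[-0.35,0.22,0.6,0,0,0]]'
python3 g.py '[[-.087,-.042,.080]]'
python3 - <<'E'
from h import *
import cv2
s=viewer.snapshot("side")
a=s[170:310,220:390,::-1]
cv2.imwrite("pics/c7.png",cv2.resize(a,None,fx=4,fy=4,interpolation=cv2.INTER_CUBIC))
o=robot.get_obs();print(proj("side",o["tool_pos"]))
E
```

```text
time: 8.65
tool_pos: [0.4553, 0.0918, 0.1141]
ee_rot: [3.141, 0.003, -0.059]
wrist_force: [-0.2, -0.1, 0.1]
width: 0.0004
finger_force: 0.0
t 8.65 cf [-0.091 -0.043  0.114] rpy [179.969   0.176  -3.368] w 0.0003938074809614859 F [-0.244 -0.086  0.099]
[[ 0.021 -0.006  0.17 ]]
(np.float64(337.14409227094177), np.float64(234.58700047713907))
```

View pics/c7.png

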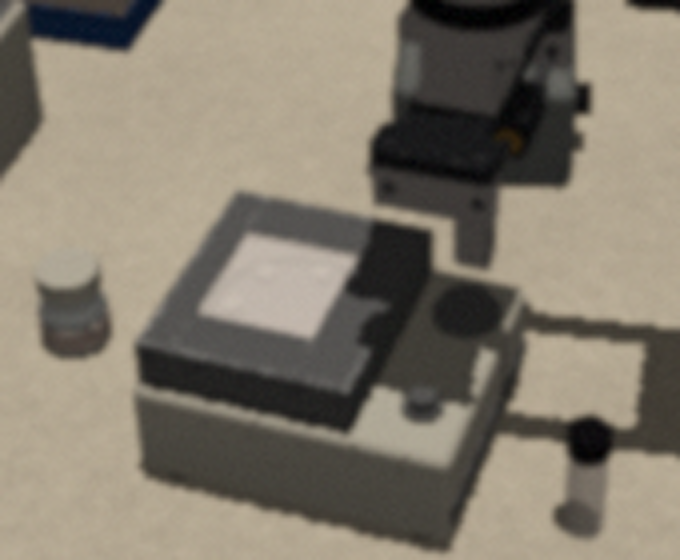

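The tips, at (473,262), are directly above the large button at (467,307). Pressing slowly.

```bash
python3 -m handwheel '[[0.01,0,0.04,0,0,0],[0.01,0,0.08,0,0,0],[0.01,0,0.11,0,0,0],[0.01,0,0.13,0,0,0],[0.01,0,0.145,0,0,0],[0.01,0,0.16,0,0,0],[0.01,0,0.17,0,0,0],[0.01,0,0.18,0,0,0],[0.01,0,0.18,0,0,0],[0.01,0,0.18,0,0,0]]'
python3 -m handwheel '[[0,0,0.01,0,0,0],[0,0,0.01,0,0,0],[0,0,0.01,0,0,0]]'
python3 g.py '[[-.087,-.042,.080]]'
```

```text
time: 9.53
tool_pos: [0.4578, 0.0917, 0.0802]
ee_rot: [3.141, 0.0, -0.059]
wrist_force: [-3.0, -0.0, 5.1]
width: 0.0005
finger_force: 2.5
time: 9.78
tool_pos: [0.4579, 0.0917, 0.0801]
ee_rot: [3.141, -0.0, -0.059]
wrist_force: [-7.2, 0.6, 13.1]
width: 0.0007
finger_force: 6.5
t 9.7833 cf [-0.089 -0.043  0.08 ] rpy [179.991  -0.024  -3.364] w 0.000720327214887316 F [-7.183  0.177 13.135]
[[ 0.008 -0.006  0.   ]]
```

The button is on its stop: z = 0.080, and the force rose from 5 to 13 N with no further travel. Releasing.

```bash
python3 -m handwheel '[[0,0,-0.02,0,0,0],[0,0,-0.04,0,0,0],[0,0,-0.08,0,0,0],[0,0,-0.16,0,0,0],[0,0,-0.3,0,0,0],[0,0,-0.46,0,0,0],[0,0,-0.62,0,0,0],[0,0,-0.75,0,0,0],[0,0,-0.75,0,0,0],[0,0,-0.75,0,0,0]]'
python3 - <<'E'
from h import *
import cv2
s=viewer.snapshot("side")
a=s[170:400,160:430,::-1]
cv2.imwrite("pics/c8.png",cv2.resize(a,None,fx=2.6,fy=2.6,interpolation=cv2.INTER_CUBIC))
E
```

```text
time: 10.62
tool_pos: [0.4594, 0.0918, 0.2295]
ee_rot: [-3.141, -0.005, -0.059]
wrist_force: [1.0, -0.2, -0.3]
width: 0.0004
finger_force: 0.0
```

View pics/c8.png

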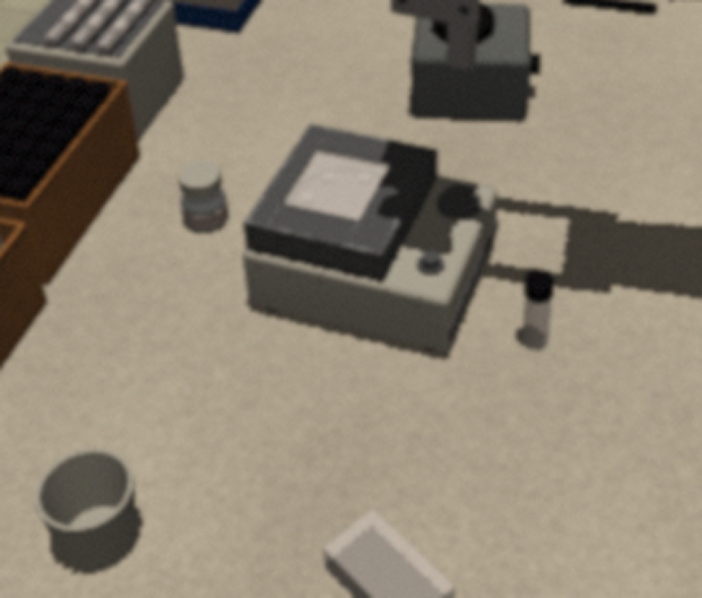

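The lid is shut, the button at (460,200) is back up, the arm is clear, and the jar, vial, cup and case are undisturbed. Handing in.

```bash
python3 -c "
from bench import robot
print(robot.close_job())"
```

```text
the job is handed in; nothing more can be done
None
```

The lid is pushed fully shut, the large button was pressed to its stop and came back up, the machine and the other things on the bench look undisturbed in the pictures, and the job was handed in at about 11 s with no verdict returned.

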